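Hand out a set of control tyres from the rocker-gate wheel feeders

ROBOT

A 6-joint arm with a two-finger parallel gripper is mounted at the origin on the work surface. World frame = base frame: x ahead of the robot, y to its left, z up, the work surface at z = 0. Lengths are in m, angles in rad, forces in N, time in s.
With the tool pointing down it reaches from about 0.35 to 0.775 m from the base axis. Payload 5.5 kg.
Tool frame: the origin (TCP) lies at the very end of the fingers, on their centre line; the grasp point (between the pads) lies 19 mm behind it; z points along the fingers, y is the line along which they close (so a half turn about z gives the same grasp; the last joint's range is limited). The gripper opens to 85 mm and grips with 20 to 120 N. Pads are 22 mm wide; open, the fingers measure 114 mm over their backs; the gripper's body (76 mm by 85 mm) begins 54 mm behind the grasp point. The pads swing forward as they close: fully open they stand 13 mm farther back than shut.
Start: joints at [-1.307, 0.313, 0.046, 1.304, 0, 1.431], TCP at [0.226, -0.529, 0.231] pointing down, gripper open.
Joint ranges: [-2.76, 2.76], [-0.86, 1.69], [-1.03, 1.26], [-2.2, 2.34], [-1.47, 1.5], [-3.14, 3.14]. Speed limits (rad/s): [2.57, 2.57, 3.14, 3.14, 3.14, 3.14].

INTERFACE

Orientations are given as a unit quaternion [w, x, y, z].
In Python, from workcell import env, cams, ticket, spotter gives the robot as it stands.
- The arm moves only by the tool jog_arm, never from a script. Its argument "increments" is a list that holds one entry, the list of rows, each a list of 7 numbers: the shift along the tool's x, y, z in units of 0.25 m (1.0 is 0.25 m), then the turn, a rotation vector about the tool's x, y, z in units of 180 degrees (1.0 is 180 degrees), then the closure in counts, from 0 (fully open) to 255 (shut). A call has 1 to 20 rows; each row shifts and turns the commanded pose from where the row before left it, along the tool's axes as they then stand; what a row does not reach is not made up. A row lasts 1/10 s, in which the tool goes at most 50 mm and 8.59 degrees, less where a joint would pass 70% of its speed; a pose out of reach is approached as far as the arm can. A call with a number of a shift or a turn outside -1 to 1 is refused whole. A call with a gripper value outside its range is refused whole. The fingers move at their own pace and stop on an object; "force" is the grip in N (left out, the last holds). Time passes only in rows, so rows that do not move let the fingers close. It gives the time, the measured TCP pose, the force, the opening and the grip force at its end, in the units of the state.
- env.get_state(): the state, without advancing time (a new reading comes with each control period).
- cams.read_camera(name): name is "side" or "top" or "wrist"; returns a dict with "pixels" (400x640x3 uint8, red, green, blue), "fx", "fy", "cx", "cy" (pixels), "xyz" and "attitude" of the camera in the world; the wrist camera has in their place "mount" (4x4, takes a point from camera to tool coordinates, whose origin is the TCP and whose axes are the flange's). Camera axes: x right, y down, z forward; pixel columns grow to the right and rows downward; lengths in m; the calibration is good to about 2 mm. A picture is of the moment at which its call begins: read the wrist's pose just before it. There is no depth.
- ticket.hand_in(): hands the job in; it is judged then, once.
Trained networks look in the newest picture that a camera, given by its name, has taken for a name from the list of things; names that differ only in an ending like _2 or _b are one class to them, and where a whole thing is asked for, a point or a joint stands for the part that bears it (a point fixed in the world has none). Each returns a list of dicts, best first, with "conf" (0 to 1); they miss things now and then, are a little off and sometimes report something else, mostly with a low value. They report only what shows in the picture. A call takes as long as a camera call. They do not tell look-alikes from the thing itself.
- spotter.find_in(target, camera): "uv" ([column, row] in pixels, amid what is visible of it).
- spotter.cut_out(target, camera): "region" (400x640 bool, what is visible of it) and "uv" ([column, row] in pixels, amid what is visible of it).
- spotter.landmark_of(target, camera): "uv" ([column, row] in pixels: a listed point, or the origin of a listed thing).
The state is a dict: "clock": time; "joint_pos": joint angles; "qvel": joint speeds; "tau": joint torques, N m; "tcp_pos": TCP position; "orientation": TCP orientation; "wrist_force": force on the tool from outside, world axes, zero at the start; "ft_torque": the same for the moment, N m; "finger_gap": finger opening in m; "grip_force": force on a finger pad.
Only numpy, scipy, OpenCV 4.12 (cv2) and the standard library are available. Lean on these libraries where they do the work, as an engineer would, in place of code of your own. Each camera call takes 0.05 s, during which the arm holds its last target. There are 200 camera calls.

TASK

Hand out one car's set of tyres, a rear pair and a front pair: on each of the two sloping wheel feeders press the thumb pad at the raised end of the rocking lever fully down, so that the gate at its other end lifts and the first two wheels roll down to the pick-up end, then let the pad come all the way up so that the gate holds back the rest. Each feeder must give exactly one pair, in either order. Work the levers by their pads only: do not touch the wheels or the gates, and leave the other things on the table where they are.

Things in the scene. Friction and masses are not known exactly. Their poses are not given: they have to be found in the camera images.
- rear_feeder: fixed feeder of the wide rear wheels: aluminium track 40 mm wide inside, 400 mm long, 22 mm rails, falling 9 degrees to its -x end (nearer the robot); left or right of the other feeder. Origin on the table under the first wheel; x points up the track, z up. In its x (mm): wheel centres at the start -5, 57, 119, 180; gate at -38
- rear_lever (a joint): rocking lever along the track, gate on its -x end, pad on its +x end, rad: 0 at rest (gate shut), 0.36 pad fully down. Sprung back to 0: the pad takes 4 to 10 N on the whole way down. Above about 0.31 the gate is clear and a sprung finger under the bar holds the third wheel, so one full press lets two wheels out in about 1 s; when it comes up the gate shuts and the rest roll down to it
- rear_pad (a point): centre of the upper face of the rear lever's thumb pad, black rubber, 44 mm along the track, 34 mm wide, 8 mm thick; moves with the lever. At rest 199 mm above the table, its +x end tipped 9 degrees up; pressed fully it has swung about the axle to 43 mm lower and 18 mm farther up the track (+x), its +x end tipped 12 degrees down
- rear_pivot (a point): centre of the axle of the rear lever, 128 mm above the table, fixed; the axle lies along the feeder's y axis. In the feeder's x and z the pad's face centre at rest lies 108 mm behind it (+x) and 71 mm above it
- rear_gate (a point): the gate of the rear feeder: an upright steel blade 32 mm wide, 39 mm high, 5 mm thick, hanging from the -x end of the lever in front of the first queued wheel; this point is the middle of its upper edge. The track below it is the pick-up end: two released wheels rest there against the end stop, centres about 82 and 143 mm towards -x of the feeder's origin
- rear_wheel1: model-car rear wheel, black tyre on a white rim, 62 mm diameter, 36 mm wide, number 1 in the queue (1 is at the gate); origin at its centre, y along its axle
- rear_wheel2: model-car rear wheel, black tyre on a white rim, 62 mm diameter, 36 mm wide, number 2 in the queue (1 is at the gate); origin at its centre, y along its axle
- rear_wheel3: model-car rear wheel, black tyre on a white rim, 62 mm diameter, 36 mm wide, number 3 in the queue (1 is at the gate); origin at its centre, y along its axle
- rear_wheel4: model-car rear wheel, black tyre on a white rim, 62 mm diameter, 36 mm wide, number 4 in the queue (1 is at the gate); origin at its centre, y along its axle
- front_feeder: fixed feeder of the narrow front wheels: aluminium track 30 mm wide inside, 400 mm long, 22 mm rails, falling 9 degrees to its -x end (nearer the robot); left or right of the other feeder. Origin on the table under the first wheel; x points up the track, z up. In its x (mm): wheel centres at the start -5, 57, 119, 180; gate at -38
- front_lever (a joint): rocking lever along the track, gate on its -x end, pad on its +x end, rad: 0 at rest (gate shut), 0.36 pad fully down. Sprung back to 0: the pad takes 4 to 10 N on the whole way down. Above about 0.31 the gate is clear and a sprung finger under the bar holds the third wheel, so one full press lets two wheels out in about 1 s; when it comes up the gate shuts and the rest roll down to it
- front_pad (a point): centre of the upper face of the front lever's thumb pad, black rubber, 44 mm along the track, 34 mm wide, 8 mm thick; moves with the lever. At rest 199 mm above the table, its +x end tipped 9 degrees up; pressed fully it has swung about the axle to 43 mm lower and 18 mm farther up the track (+x), its +x end tipped 12 degrees down
- front_pivot (a point): centre of the axle of the front lever, 128 mm above the table, fixed; the axle lies along the feeder's y axis. In the feeder's x and z the pad's face centre at rest lies 108 mm behind it (+x) and 71 mm above it
- front_gate (a point): the gate of the front feeder: an upright steel blade 22 mm wide, 39 mm high, 5 mm thick, hanging from the -x end of the lever in front of the first queued wheel; this point is the middle of its upper edge. The track below it is the pick-up end: two released wheels rest there against the end stop, centres about 82 and 143 mm towards -x of the feeder's origin
- front_wheel1: model-car front wheel, black tyre on a white rim, 62 mm diameter, 26 mm wide, number 1 in the queue (1 is at the gate); origin at its centre, y along its axle
- front_wheel2: model-car front wheel, black tyre on a white rim, 62 mm diameter, 26 mm wide, number 2 in the queue (1 is at the gate); origin at its centre, y along its axle
- front_wheel3: model-car front wheel, black tyre on a white rim, 62 mm diameter, 26 mm wide, number 3 in the queue (1 is at the gate); origin at its centre, y along its axle
- front_wheel4: model-car front wheel, black tyre on a white rim, 62 mm diameter, 26 mm wide, number 4 in the queue (1 is at the gate); origin at its centre, y along its axle
- additive_bottle: white plastic bottle with black cap, 42 mm diameter, 105 mm tall, standing between the feeders; origin on its underside; to be left alone
- grease_jar: low clear jar with black lid, 52 mm diameter, 42 mm tall, standing between the feeders; origin on its underside; to be left alone
- glue_bottle: small clear bottle with white cap, 28 mm diameter, 75 mm tall, standing between the feeders; origin on its underside; to be left alone
- hex_driver: hex driver lying flat on the left of the table, 190 mm long, 17 mm thick black handle, thin brass-coloured shaft; origin on its underside; to be left alone
- caliper: steel and black digital caliper lying flat on the right of the table, 200 mm long, 14 mm thick; origin on its underside; to be left alone
Mind the look-alikes: they are no part of the job. What is shaped like the rear_wheel2 but red is not meant. What is shaped like the front_wheel2 but yellow is not meant.

How it is judged:
At the end, for the whole second after the job is handed in: On both feeders the first two wheels lie in the pick-up end below the gate (centres 65 to 165 mm towards -x of the feeder's origin), standing in the track, the third and fourth are still behind the shut gate, the levers are back up (within 0.03 rad) and all wheels are at rest (under 0.03 m/s) (x of rear_wheel1 in the frame of rear_feeder between -0.165 and -0.065 m and z of rear_wheel1 in the frame of rear_feeder between 0.035 and 0.08 m and y of rear_wheel1 in the frame of rear_feeder between -0.015 and 0.015 m and linear speed of each of rear_wheel1, rear_wheel2, rear_wheel3, rear_wheel4, front_wheel1, front_wheel2, front_wheel3, front_wheel4 below 0.03 m/s and x of rear_wheel2 in the frame of rear_feeder between -0.165 and -0.065 m and z of rear_wheel2 in the frame of rear_feeder between 0.035 and 0.08 m and y of rear_wheel2 in the frame of rear_feeder between -0.015 and 0.015 m and x of rear_wheel3 in the frame of rear_feeder between -0.02 and 0.2 m and z of rear_wheel3 in the frame of rear_feeder between 0.06 and 0.12 m and y of rear_wheel3 in the frame of rear_feeder between -0.015 and 0.015 m and x of rear_wheel4 in the frame of rear_feeder between -0.02 and 0.2 m and z of rear_wheel4 in the frame of rear_feeder between 0.06 and 0.12 m and y of rear_wheel4 in the frame of rear_feeder between -0.015 and 0.015 m and value of joint each of rear_lever, front_lever below 0.03 rad and x of front_wheel1 in the frame of front_feeder between -0.165 and -0.065 m and z of front_wheel1 in the frame of front_feeder between 0.035 and 0.08 m and y of front_wheel1 in the frame of front_feeder between -0.015 and 0.015 m and x of front_wheel2 in the frame of front_feeder between -0.165 and -0.065 m and z of front_wheel2 in the frame of front_feeder between 0.035 and 0.08 m and y of front_wheel2 in the frame of front_feeder between -0.015 and 0.015 m and x of front_wheel3 in the frame of front_feeder between -0.02 and 0.2 m and z of front_wheel3 in the frame of front_feeder between 0.06 and 0.12 m and y of front_wheel3 in the frame of front_feeder between -0.015 and 0.015 m and x of front_wheel4 in the frame of front_feeder between -0.02 and 0.2 m and z of front_wheel4 in the frame of front_feeder between 0.06 and 0.12 m and y of front_wheel4 in the frame of front_feeder between -0.015 and 0.015 m); the robot touches nothing.
It fails at once if the robot touches a wheel (contact force between any of the fingers, the arm and rear_wheel1 above 0.5 N or contact force between any of the fingers, the arm and rear_wheel2 above 0.5 N or contact force between any of the fingers, the arm and rear_wheel3 above 0.5 N or contact force between any of the fingers, the arm and rear_wheel4 above 0.5 N or contact force between any of the fingers, the arm and front_wheel1 above 0.5 N or contact force between any of the fingers, the arm and front_wheel2 above 0.5 N or contact force between any of the fingers, the arm and front_wheel3 above 0.5 N or contact force between any of the fingers, the arm and front_wheel4 above 0.5 N).
It fails at once if the robot touches or lifts a gate, or the arm of the lever that carries it, directly (contact force between any of the fingers, the arm and rear_lever_c1 above 0.5 N or contact force between any of the fingers, the arm and rear_lever_c5 above 0.5 N or contact force between any of the fingers, the arm and front_lever_c1 above 0.5 N or contact force between any of the fingers, the arm and front_lever_c5 above 0.5 N).
It fails at once if a wheel is lifted off its track (z of any of rear_wheel1, rear_wheel2, rear_wheel3, rear_wheel4 in the frame of rear_feeder above 0.13 m or z of any of front_wheel1, front_wheel2, front_wheel3, front_wheel4 in the frame of front_feeder above 0.13 m).
It fails at once if a third wheel leaves a feeder's queue (x of any of rear_wheel3, rear_wheel4 in the frame of rear_feeder below -0.045 m or x of any of front_wheel3, front_wheel4 in the frame of front_feeder below -0.045 m).
It fails at once if another thing on the table is shifted by more than 15 mm (distance of any of additive_bottle, grease_jar, glue_bottle, hex_driver, caliper from where it was at the start of the episode above 0.015 m).
It also fails if it takes over 48 s, if anything falls off the work surface, if the arm or the gripper's body presses on something with over 40 N, if the wrist force passes 120 N, or if a joint passes its speed limit or range.

## Working session

There is one attempt and no reset: what is moved stays moved. The work goes in short steps, Python scripts to look and compute and a tool call to move; the robot and the scene stay as the last step left them, time stands still between calls to the robot, and variables do not carry over. Pictures are saved under pics/ and viewed, at most 10 in all, crops included, and the job is handed in when it is done.

Besides the shell and the picture viewer there is one more tool, called after "Request:" as name(argument=value, ...) on one line, values as JSON. jog_arm: Moves the arm, as the interface text tells. Shifts and turns lie within -1 to 1; 1 stands for 0.25 m of shift or 180 degrees of turn. Its arguments: {"type":"object","properties":{"increments":{"type":"array"},"force":{"type":"number"}},"required":["increments"]}

```bash
mkdir -p pics
cat > h.py <<'E'
from workcell import env, cams, ticket, spotter
import numpy as np, cv2
from scipy.spatial.transform import Rotation as R
def cam(n):
    c=cams.read_camera(n); return c
def rot(a):
    a=np.array(a,float)
    return a if a.shape==(3,3) else R.from_quat(a[[1,2,3,0]]).as_matrix()
def ray(c,uv):
    d=np.array([(uv[0]-c['cx'])/c['fx'],(uv[1]-c['cy'])/c['fy'],1.]); return np.array(c['xyz']),rot(c['attitude'])@d
def atz(c,uv,z):
    o,d=ray(c,uv); return o+d*(z-o[2])/d[2]
def tri(rs):
    A=0;b=0
    for o,d in rs:
        d=d/np.linalg.norm(d);P=np.eye(3)-np.outer(d,d);A=A+P;b=b+P@o
    return np.linalg.solve(A,b)
E
python3 - <<'E'
from h import *
C={}
for n in('top','side'):
    C[n]=cam(n); cv2.imwrite(f'pics/{n}0.png',C[n]['pixels'][:,:,::-1]); print(n,C[n]['xyz'],C[n]['attitude'],C[n]['fx'])
Z={'pad':.199,'pivot':.128,'gate':None}
for f in('rear','front'):
  for p in('pad','pivot','gate','feeder'):
    t=f'{f}_{p}'; rs=[]
    for n in C:
        r=spotter.landmark_of(t,n)
        for q in r[:2]:
            print(t,n,np.round(q['uv'],1),round(q['conf'],2), np.round(atz(C[n],q['uv'],{'pad':.199,'pivot':.128,'gate':.09,'feeder':0}[p]),4))
        if r: rs.append(ray(C[n],r[0]['uv']))
    if len(rs)==2: print('   tri',np.round(tri(rs),4))
print(env.get_state())
E
```

```text
top [0.41083324 0.01349285 1.30531671] [-0.03766852  0.71635108 -0.69498912  0.04911543] 437.2355910159665
side [0.18392725 0.64598557 0.80561578] [ 0.10831237 -0.24407106  0.88035498 -0.39201129] 383.43052966773365
rear_pad top [369.8 175.1] 0.78 [ 0.6216 -0.1462  0.199 ]
rear_pad side [326.9 142.9] 0.86 [ 0.6344 -0.1562  0.199 ]
   tri [ 0.6229 -0.1432  0.2096]
rear_pivot top [374.2 216.1] 0.9 [ 0.5227 -0.1699  0.128 ]
rear_pivot side [362.  176.1] 0.69 [ 0.5168 -0.1546  0.128 ]
rear_pivot side [328.3 280.9] 0.39 [0.4192 0.2087 0.128 ]
   tri [ 0.5241 -0.1722  0.1131]
rear_gate top [380.  231.8] 0.78 [ 0.483  -0.1926  0.09  ]
rear_gate side [385.4 175.5] 0.74 [ 0.4764 -0.2385  0.09  ]
   tri [ 0.471  -0.1895  0.1271]
rear_feeder top [368.4 224.2] 0.86 [ 0.51   -0.1727  0.    ]
rear_feeder top [244.2 223.6] 0.44 [0.5005 0.1983 0.    ]
rear_feeder side [363.4 205.1] 0.79 [ 0.5121 -0.1775 -0.    ]
rear_feeder side [325.2 146.7] 0.69 [ 0.7749 -0.3941  0.    ]
   tri [ 0.5097 -0.1719  0.0056]
front_pad top [232.9 191.6] 0.61 [0.5675 0.2028 0.199 ]
front_pad side [269.3 232.9] 0.89 [0.56
[... 634 characters left out ...]
pos': array([-1.30660658e+00,  3.13199056e-01,  4.61166087e-02,  1.30360757e+00,
       -2.32687442e-05,  1.43123888e+00]), 'qvel': array([-4.16371630e-05,  1.13729709e-03, -2.69095892e-04, -1.11633796e-03,
        9.31565220e-04,  4.75294408e-05]), 'tau': array([ 2.30643345e-04, -4.80449259e+01,  2.98812264e+01,  1.64187268e-04,
       -7.83325004e-05,  1.15300656e-05]), 'tcp_pos': array([ 0.22591745, -0.52880773,  0.23133052]), 'orientation': array([ 5.37785093e-05,  9.79692630e-01,  2.00505233e-01, -8.30138410e-06]), 'wrist_force': array([0.22289601, 0.59139672, 1.13728739]), 'ft_torque': array([-0.01001441,  0.02175729, -0.00215253]), 'grip_force': 0.0, 'finger_gap': 0.08524778075948072}
```

View pics/top0.png

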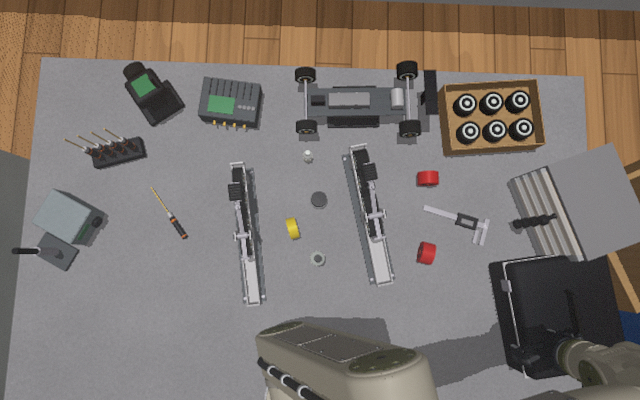

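View pics/side0.png

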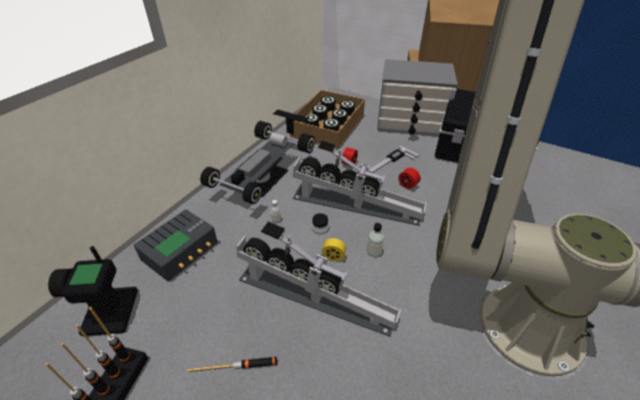

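The top view shows the front feeder on the left (pad near (235,191)) and the rear on the right (pad near (370,173)). Both pads are black and lie off the track centre. I'll zoom in and compare the masks.

Run:
```python
from h import *
out=[]
C={n:cam(n) for n in('top','side')}
t=C['top']['pixels'][:,:,::-1]; s=C['side']['pixels'][:,:,::-1]
B=[(t,345,145),(t,215,160),(s,305,135),(s,245,210)]
for im,u,v in B: out.append(cv2.resize(im[v:v+50,u:u+65],None,fx=6,fy=6,interpolation=cv2.INTER_CUBIC))
cv2.imwrite('pics/crop.png',np.vstack([np.hstack(out[:2]),np.hstack(out[2:])]))
for f in('rear','front'):
  for n in C:
    for q in spotter.cut_out(f'{f}_pad',n)[:1]:
        g=q['region'];v,u=np.nonzero(g);print(f,n,q['uv'],q['conf'],g.sum(),u.min(),u.max(),v.min(),v.max())
  for q in spotter.cut_out(f'{f}_feeder','top')[:1]:
        g=q['region'].astype(np.uint8);print(g.sum()); r=cv2.minAreaRect(cv2.findNonZero(g)); b=cv2.boxPoints(r);print(r,b)
  for n in C:
   for w in ('1',):
    for q in spotter.landmark_of(f'{f}_wheel1',n)[:6]: print(f,n,np.round(q['uv'],1),round(q['conf'],2))
```

```text
rear top [375.2, 190.3] 0.57 643 362 385 162 239
rear side [341.1, 163.0] 0.58 502 318 383 140 183
2899
((370.1810607910156, 214.2527618408203), (142.85633850097656, 31.408493041992188), 77.22126770019531) [[339.06683 148.06732]
 [369.6974  141.12018]
 [401.2953  280.4382 ]
 [370.66473 287.38535]]
rear top [358.8 161.1] 0.82
rear top [428.  254.4] 0.74
rear top [369.6 203.7] 0.73
rear top [430.4 181.7] 0.69
rear top [365.4 183. ] 0.51
rear top [377.1 222.7] 0.48
rear side [410.8 180.1] 0.94
rear side [330.1 174. ] 0.89
rear side [310.2 167.5] 0.57
rear side [346.4 181.6] 0.54
rear side [354.8 155.1] 0.53
rear side [369.3 187.2] 0.52
front top [240.6, 206.3] 0.89 546 228 249 182 258
front side [291.4, 249.4] 0.77 943 261 346 221 287
2633
((246.180419921875, 233.03094482421875), (144.58261108398438, 27.516611099243164), 84.47245788574219) [[225.52267 162.40105]
 [252.91135 159.75053]
 [266.83817 303.66083]
 [239.4495  306.31134]]
front top [295.  226.5] 0.67
front top [237.2 178.2] 0.61
front top [248.1 243.3] 0.58
front top [245.3 224.4] 0.57
front top [376.  214.5] 0.51
front top [240.8 200.8] 0.5
front side [277.8 260.4] 0.96
front side [333.1 251.5] 0.92
front side [258.7 253. ] 0.89
front side [330.2 281.2] 0.67
front side [299.9 269.9] 0.64
front side [275.8 220.7] 0.43
```

View pics/crop.png

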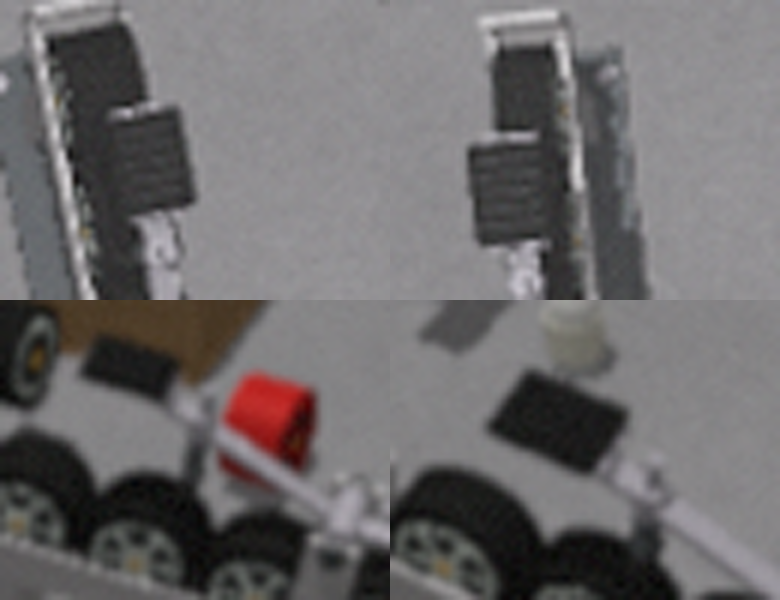

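The crops show both pads cleanly. Pad centres read as: rear at top (369.8,171.1) and side (326.4,145.6); front at top (234.3,191.8) and side (272.8,229.4).

Run:
```python
from h import *
C={n:cam(n) for n in('top','side')}
P={'rear':((369.8,171.1),(326.4,145.6)),'front':((234.3,191.8),(272.8,229.4))}
W={'rear':([(358.8,161.1),(365.4,183),(369.6,203.7),(377.1,222.7)],[(310.2,167.5),(330.1,174),(346.4,181.6),(369.3,187.2)]),
'front':([(237.2,178.2),(240.8,200.8),(245.3,224.4),(248.1,243.3)],[(258.7,253),(277.8,260.4),(299.9,269.9),(330.2,281.2)])}
for f in P:
    a,b=P[f]; print(f,'top',atz(C['top'],a,.199),'side',atz(C['side'],b,.199),'tri',tri([ray(C['top'],a),ray(C['side'],b)]))
    w=[tri([ray(C['top'],p),ray(C['side'],q)]) for p,q in zip(*W[f])]; print(np.round(w,4))
    w=np.array(w); m=w.mean(0);d=np.linalg.svd((w-m)[:,:2])[2][0]; d*=np.sign(d[0]); print('yaw',np.degrees(np.arctan2(d[1],d[0])))
    m=np.array([atz(C['top'],p,.075+.158*x/1000) for p,x in zip(W[f][0],(185,124,62,0))]); print(np.round(m,4), np.degrees(np.arctan2(*(m[0]-m[3])[[1,0]])))
    # pick-up end & up end of track bottoms by plane fit
```

```text
rear top [ 0.63207989 -0.14607871  0.199     ] side [ 0.62875064 -0.14369571  0.199     ] tri [ 0.63167451 -0.14685835  0.19637065]
[[ 0.6751 -0.1277  0.1146]
 [ 0.6175 -0.1487  0.0991]
 [ 0.5648 -0.1625  0.0817]
 [ 0.5072 -0.1889  0.0668]]
yaw 19.5847947010801
[[ 0.6785 -0.1284  0.1042]
 [ 0.6185 -0.1492  0.0946]
 [ 0.5615 -0.1632  0.0848]
 [ 0.5093 -0.1866  0.075 ]] 18.967891933091323
front top [0.5671418  0.19924653 0.199     ] side [0.56624581 0.19856014 0.199     ] tri [0.56661817 0.19892946 0.19926527]
[[0.6158 0.2076 0.1001]
 [0.559  0.1982 0.0968]
 [0.4991 0.1863 0.0864]
 [0.4374 0.1731 0.0733]]
yaw 10.995993684970932
[[0.6189 0.2091 0.1042]
 [0.5572 0.1975 0.0946]
 [0.4925 0.1832 0.0848]
 [0.4406 0.1742 0.075 ]] 11.070539273432185
```

Request:
jog_arm(increments=[[[0,0,-0.06,0,0,0.0256,255],[0.1445,-0.0672,-0.005,0,0,0,255],[0.1445,-0.0672,-0.005,0,0,0,255],[0.1445,-0.0672,-0.005,0,0,0,255],[0.1445,-0.0672,-0.005,0,0,0,255],[0.1445,-0.0672,-0.005,0,0,0,255],[0.1445,-0.0672,-0.005,0,0,0,255],[0.1445,-0.0672,-0.005,0,0,0,255],[0.1445,-0.0672,-0.005,0,0,0,255],[0.1445,-0.0672,-0.005,0,0,0,255],[0.1445,-0.0672,-0.005,0,0,0,255],[0.1445,-0.0672,-0.005,0,0,0,255],[0.1445,-0.0672,-0.005,0,0,0,255],[0.1445,-0.0672,-0.005,0,0,0,255],[0.1445,-0.0672,-0.005,0,0,0,255],[0,0,0,0,0,0,255],[0,0,0,0,0,0,255]]], force=40)

```text
clock: 3.3
tcp_pos: [0.6311, -0.1442, 0.2632]
orientation: [-0.0, 0.987, 0.162, -0.0]
wrist_force: [-0.7, -0.1, -0.6]
finger_gap: 0.0
grip_force: 0.0
```

Run:
```python
from h import *
s=env.get_state(); c=cam('wrist'); M=np.array(c['mount']); cv2.imwrite('pics/w1.png',c['pixels'][:,:,::-1])
T=np.eye(4);T[:3,:3]=rot(s['orientation']);T[:3,3]=s['tcp_pos'];E=np.linalg.inv(T@M)
print(M)
def px(p): q=E[:3]@np.r_[p,1]; return c['fx']*q[0]/q[2]+c['cx'],c['fy']*q[1]/q[2]+c['cy']
print('tcp',px(s['tcp_pos']),'pad',px([.631,-.1455,.199]),'below',px([.6311,-.1442,.199]))
for q in spotter.landmark_of('rear_pad','wrist')[:2]: print(q)
```

```text
[[ 3.27730228e-04 -9.66109303e-01 -2.58133118e-01  6.45877847e-02]
 [ 9.99999913e-01  3.83510842e-04 -1.65740815e-04 -9.10399412e-04]
 [ 2.59120593e-04 -2.58133041e-01  9.66109345e-01 -1.43573878e-01]
 [ 0.00000000e+00  0.00000000e+00  0.00000000e+00  1.00000000e+00]]
tcp (np.float64(324.45958953083743), np.float64(246.72371931569845)) pad (np.float64(325.6833654978111), np.float64(209.13993556768)) below (np.float64(323.9696751071574), np.float64(208.4422841309303))
{'uv': [325.8, 215.3], 'conf': 0.86}
```

View pics/w1.png

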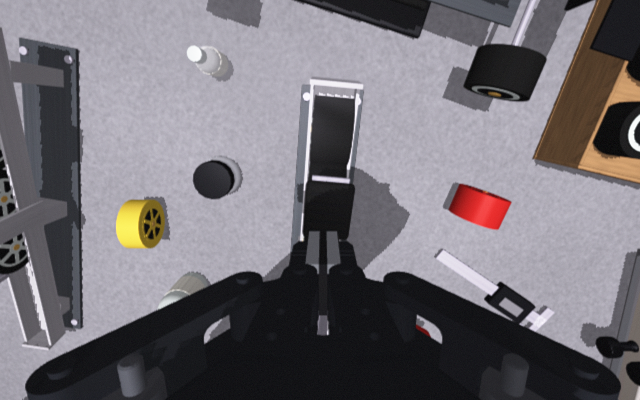

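The wrist view shows the rear pad at about (330,208), just ahead of the fingers and about 3 mm towards tool +y. I'm pressing now along the pad's arc.

Request:
jog_arm(increments=[[[0,0.006,0.059,0,0,0,255],[0,0.006,0.059,0,0,0,255],[0,0,0.059,0,0,0,255],[0,0,0.059,0,0,0,255],[0.011,0,0.024,0,0,0,255],[0.011,0,0.024,0,0,0,255],[0.011,0,0.024,0,0,0,255],[0.011,0,0.024,0,0,0,255],[0.007,0,0.024,0,0,0,255],[0.007,0,0.024,0,0,0,255],[0.007,0,0.024,0,0,0,255],[0.007,0,0.024,0,0,0,255],[0,0,0,0,0,0,255],[0,0,0,0,0,0,255],[0,0,0,0,0,0,255]]])

```text
clock: 4.9
tcp_pos: [0.6506, -0.1429, 0.158]
orientation: [0.001, 0.987, 0.161, 0.002]
wrist_force: [2.2, -3.3, 5.3]
finger_gap: 0.0002
grip_force: 2.9
```

Request:
jog_arm(increments=[[[0,0,0.008,0,0,0,255],[0,0,0.008,0,0,0,255],[0,0,0,0,0,0,255]]])

```text
clock: 5.2
tcp_pos: [0.651, -0.143, 0.1562]
orientation: [0.002, 0.987, 0.161, 0.003]
wrist_force: [-0.4, -1.1, 13.8]
finger_gap: -0.0001
grip_force: 6.6
```

Request:
jog_arm(increments=[[[0,0,0.008,0,0,0,255],[0,0,0,0,0,0,255],[0,0,0,0,0,0,255],[0,0,0,0,0,0,255],[0,0,0,0,0,0,255],[0,0,0,0,0,0,255],[0,0,0,0,0,0,255],[0,0,0,0,0,0,255],[0,0,0,0,0,0,255],[0,0,0,0,0,0,255],[0,0,0,0,0,0,255],[0,0,0,0,0,0,255]]])

```text
clock: 6.4
tcp_pos: [0.6512, -0.143, 0.1558]
orientation: [0.002, 0.987, 0.161, 0.004]
wrist_force: [-1.9, -1.5, 20.4]
finger_gap: 0.0001
grip_force: 9.8
```

```bash
cat > look.py <<'E'
from h import *
import sys
i,u,v,u2,v2=sys.argv[1],*map(int,sys.argv[2:6])
t=cam('top')['pixels'][:,:,::-1][v:v+110,u:u+70]; s=cam('side')['pixels'][:,:,::-1][v2:v2+110,u2:u2+125]
cv2.imwrite(f'pics/{i}.png',cv2.resize(np.hstack([t,s]),None,fx=4,fy=4,interpolation=cv2.INTER_CUBIC))
E
python3 look.py p1 340 190 305 120
```

```text
(no output)
```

View pics/p1.png

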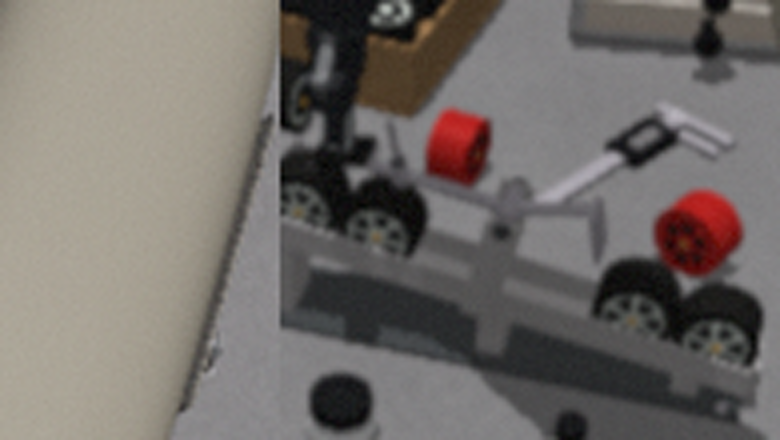

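The side view shows two rear wheels at the end stop and two held back, with the gate raised. I'm releasing the pad and moving over to the front feeder.

Request:
jog_arm(increments=[[[-0.012,0,-0.05,0,0,0,255],[-0.018,0,-0.05,0,0,0,255],[-0.02,0,-0.05,0,0,0,255],[-0.022,0,-0.05,0,0,0,255],[0,0,-0.1,0,0,0,255],[0,0,-0.14,0,0,0.0417,255],[0,-0.1413,0,0,0,0,255],[0,-0.1413,0,0,0,0,255],[0,-0.1413,0,0,0,0,255],[0,-0.1413,0,0,0,0,255],[0,-0.1413,0,0,0,0,255],[0,-0.1413,0,0,0,0,255],[0,-0.1413,0,0,0,0,255],[0,-0.1413,0,0,0,0,255],[0,-0.1413,0,0,0,0,255],[0,-0.1413,0,0,0,0,255],[0,0,0,0,0,0,255],[0,0,0,0,0,0,255]]])

```text
clock: 8.3
tcp_pos: [0.5637, 0.1959, 0.2599]
orientation: [-0.001, 0.995, 0.1, -0.001]
wrist_force: [-0.2, -0.3, -0.6]
finger_gap: -0.0001
grip_force: 0.0
```

Run:
```python
from h import *
s=env.get_state(); c=cam('wrist'); M=np.array(c['mount'])
w=c['pixels'][:,:,::-1]; S=cam('side')['pixels'][:,:,::-1]
cv2.imwrite('pics/w2.png',np.hstack([cv2.resize(w[100:300,220:420],(400,400)),cv2.resize(S[120:240,300:420],(400,400),interpolation=cv2.INTER_CUBIC)]))
T=np.eye(4);T[:3,:3]=rot(s['orientation']);T[:3,3]=s['tcp_pos'];E=np.linalg.inv(T@M)
def px(p): q=E[:3]@np.r_[p,1]; return c['fx']*q[0]/q[2]+c['cx'],c['fy']*q[1]/q[2]+c['cy']
p=s['tcp_pos'].copy();p[2]=.199
print(s['tcp_pos'],s['orientation'],'pad',px([.567,.199,.199]),'below',px(p))
print(spotter.landmark_of('front_pad','wrist')[:2])
```

```text
[0.5637327  0.19594227 0.25989896] [-0.00116397  0.99501475  0.09971142 -0.00138707] pad (np.float64(320.67884292332377), np.float64(204.31321161274963)) below (np.float64(324.0948725814498), np.float64(209.61638808449928))
[{'uv': [321.6, 210.6], 'conf': 0.84}]
```

View pics/w2.png

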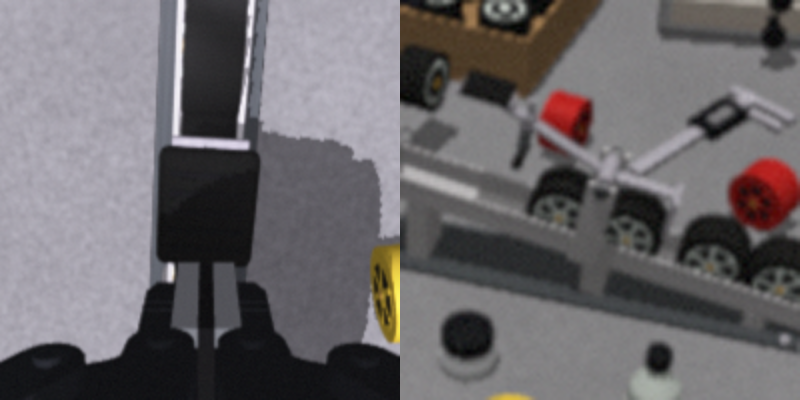

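The rear lever is back up, with two wheels out and two held. The front pad centre is at about wrist (324.5,202.5), which is 4 mm further up the track.

Request:
jog_arm(increments=[[[0.008,-0.002,0.056,0,0,0,255],[0.008,-0.002,0.056,0,0,0,255],[0,0,0.056,0,0,0,255],[0,0,0.056,0,0,0,255],[0.011,0,0.024,0,0,0,255],[0.011,0,0.024,0,0,0,255],[0.011,0,0.024,0,0,0,255],[0.011,0,0.024,0,0,0,255],[0.007,0,0.024,0,0,0,255],[0.007,0,0.024,0,0,0,255],[0.007,0,0.024,0,0,0,255],[0.007,0,0.024,0,0,0,255],[0,0,0.012,0,0,0,255],[0,0,0.008,0,0,0,255],[0,0,0,0,0,0,255],[0,0,0,0,0,0,255]]])

```text
clock: 10.05
tcp_pos: [0.5887, 0.2002, 0.1558]
orientation: [-0.001, 0.995, 0.099, 0.003]
wrist_force: [-2.2, -4.9, 19.1]
finger_gap: 0.0002
grip_force: 9.1
```

Same force and height as on the rear feeder, so the pad is at its stop. I'm holding it there.

Request:
jog_arm(increments=[[[0,0,0,0,0,0,255],[0,0,0,0,0,0,255],[0,0,0,0,0,0,255],[0,0,0,0,0,0,255],[0,0,0,0,0,0,255],[0,0,0,0,0,0,255],[0,0,0,0,0,0,255],[0,0,0,0,0,0,255],[0,0,0,0,0,0,255],[0,0,0,0,0,0,255],[0,0,0,0,0,0,255],[0,0,0,0,0,0,255]]])

```text
clock: 11.25
tcp_pos: [0.5887, 0.2002, 0.1558]
orientation: [-0.001, 0.995, 0.099, 0.004]
wrist_force: [-1.9, -4.6, 18.7]
finger_gap: -0.0004
grip_force: 9.1
```

```bash
python3 look.py p2 215 190 240 215
```

```text
(no output)
```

View pics/p2.png

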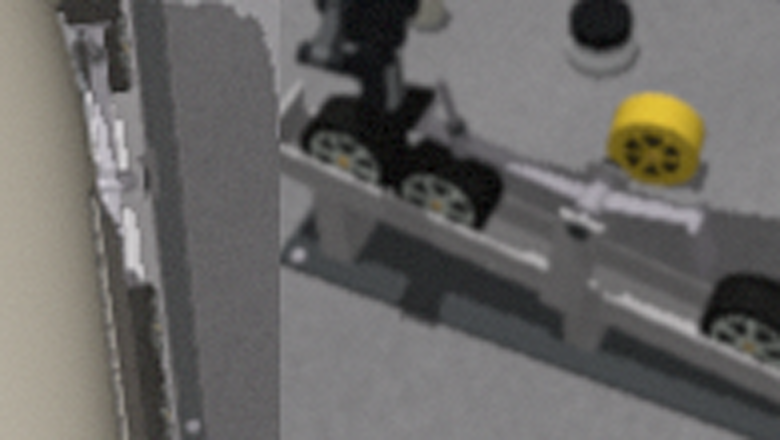

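Two wheels are held behind the front gate and the others are rolled down. I'm releasing the pad and raising the tool clear.

Request:
jog_arm(increments=[[[-0.012,0,-0.05,0,0,0,255],[-0.018,0,-0.05,0,0,0,255],[-0.02,0,-0.05,0,0,0,255],[-0.022,0,-0.05,0,0,0,255],[0,0,-0.1,0,0,0,255],[0,0,-0.14,0,0,0,255],[0,0,-0.14,0,0,0,255],[0,0,0,0,0,0,255],[0,0,0,0,0,0,255],[0,0,0,0,0,0,255],[0,0,0,0,0,0,255],[0,0,0,0,0,0,255],[0,0,0,0,0,0,255],[0,0,0,0,0,0,255],[0,0,0,0,0,0,255],[0,0,0,0,0,0,255],[0,0,0,0,0,0,255]]])

```text
clock: 13.05
tcp_pos: [0.5687, 0.1966, 0.2968]
orientation: [-0.001, 0.995, 0.099, -0.0]
wrist_force: [0.6, 0.1, -0.7]
finger_gap: 0.0
grip_force: 0.0
```

Run:
```python
from h import *
S=cam('side')['pixels'][:,:,::-1]
cv2.imwrite('pics/end.png',cv2.resize(S[130:340,230:440],(600,600),interpolation=cv2.INTER_CUBIC))
```

```text
(no output)
```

View pics/end.png

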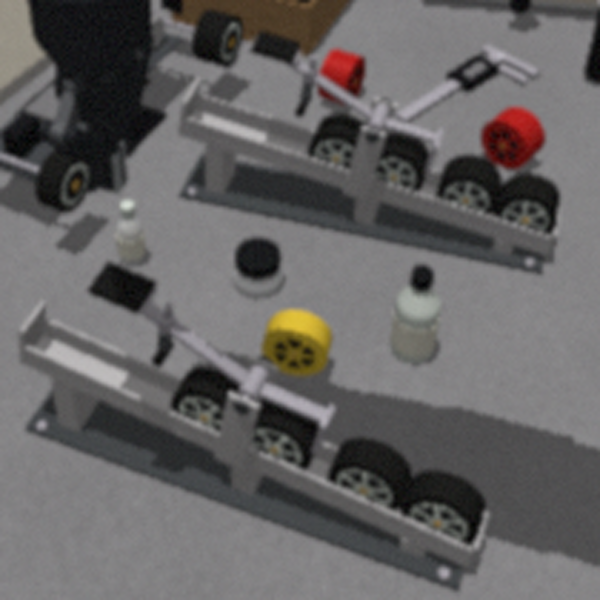

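Both feeders show two wheels at the stop and two behind a shut gate, with both pads up and the tool clear.

```bash
python3 -c "
from workcell import ticket
print(ticket.hand_in())"
```

```text
the job is handed in; nothing more can be done
None
```

Each feeder gave exactly one pair: two wheels lie at each pick-up end, two are held behind each shut gate, and both levers are back up; the job was handed in at about 13 s of the 48 s allowed, and no verdict came back.

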